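Set up the lamp-to-sphere beam line

ROBOT

A 7-joint arm with a two-finger parallel gripper is mounted at the origin on the work surface. World frame = base frame: x ahead of the robot, y to its left, z up, the work surface at z = 0. Lengths are in mm, angles in rad, forces in N, time in s.
With the tool pointing down it reaches from about 400 to 750 mm from the base axis. Payload 19.5 kg.
Tool frame: the origin (TCP) lies between the finger pads; the fingertips stand 25 mm ahead of it and the grasp point (between the pads) lies 6 mm ahead of it (tcp_to_tips is the distance from the TCP to the fingertips, in mm); z points along the fingers, y is the line along which they close (so a half turn about z gives the same grasp; the last joint's range is limited). The gripper opens to 85 mm and grips with 20 to 120 N. Pads are 22 mm wide; open, the fingers measure 114 mm over their backs; the gripper's body (76 mm by 85 mm) begins 54 mm behind the grasp point. The pads swing forward as they close: fully open they stand 13 mm farther back than shut.
Start: joints at [1.112, 0.707, -0.028, 1.485, 0.022, 0.951, -0.075], TCP at [232.772, -525.752, 256.268] pointing down, gripper open.
Joint ranges: [-2.71, 2.71], [-0.32, 2.16], [-1.57, 1.52], [0, 2.45], [-1.46, 4.6], [0, 2.02], [-2.83, 2.83]. Speed limits (rad/s): [1.89, 1.89, 2.57, 2.57, 3.01, 3.01, 3.01].

INTERFACE

Orientations are given as [roll, pitch, yaw] about the fixed x, y, z axes, in that order (R = Rz(yaw) Ry(pitch) Rx(roll)).
In Python, from station import sense, capture, finish_job, tcp_to_tips gives the robot as it stands. The module is installed in compiled form; this text tells all that it offers.
- The arm moves only by the tool arm_command, never from a script. Its argument "increments" is a list of rows, each a list of 3 entries, a list of its own where there are three numbers: the shift along the tool's x, y, z as a fraction of full scale, then the turn, a rotation vector about the tool's x, y, z as a fraction of full scale, then the opening, from -1 (shut) to 1 (fully open). In form: [[[dx, dy, dz], [ax, ay, az], gripper], ...]. A call has 1 to 10 rows; each row shifts and turns the commanded pose from where the row before left it, along the tool's axes as they then stand; what a row does not reach is not made up. Full scale, the value 1, is 25 cm for a shift and pi/2 rad for a turn. A row lasts 1/12 s, in which the tool goes at most 41.7 mm and 7.16 degrees, less where a joint would pass 70% of its speed; a pose out of reach is approached as far as the arm can. A call with a number of a shift or a turn outside -1 to 1 is refused whole. A call with a gripper value outside its range is refused whole. The fingers move at their own pace and stop on an object; the grip force is fixed at half the most. Time passes only in rows, so rows that do not move let the fingers close. It gives the time, the measured TCP pose, the force, the opening and the grip force at its end, in the units of the state.
- sense(): the state, without advancing time (a new reading comes with each control period).
- capture(name): name is "scene" or "top" or "wrist"; returns a dict with "pixels" (420x560x3 uint8, red, green, blue), "mtx" (3x3 intrinsics, pixels), "extrinsics" (4x4, takes a point from camera to world coordinates); the wrist camera has in their place "mount" (4x4, takes a point from camera to tool coordinates, whose origin is the TCP and whose axes are the flange's). Camera axes: x right, y up, looking along -z (the intrinsics and any distortion apply to the point x, -y, -z); pixel columns grow to the right and rows downward; lengths in mm; the calibration is good to about 2 mm. A picture is of the moment at which its call begins: read the wrist's pose just before it. There is no depth.
- finish_job(): hands the job in; it is judged then, once.
The state is a dict: "time_s": time; "joints": joint angles; "qd": joint speeds; "tau": joint torques, N m; "tcp_pos": TCP position; "tool_rot": TCP orientation; "force": force on the tool from outside, world axes, zero at the start; "torque": the same for the moment, N m; "gripper_width": finger opening in mm; "grasp_force": force on a finger pad.
Only numpy, scipy, OpenCV 4.12 (cv2) and the standard library are available. Lean on these libraries where they do the work, as an engineer would, in place of code of your own. Each camera call takes 0.05 s, during which the arm holds its last target. There are 200 camera calls.

TASK

Set up the beam line on the black plate: stand the blue riser block halfway between the amber lamp and the white sphere and set the red lens holder centred on top of it; stand the black iris holder halfway between the lamp and the riser, and the white filter holder halfway between the riser and the sphere. Everything stands upright on the plate's white centre line, with the windows of the lens, iris and filter facing squarely along the line from lamp to sphere. Do not knock over or shift the bare steel post that stands among the parts.

Things in the scene. Friction and masses are not known exactly. Their poses are not given: they have to be found in the camera images.
- rail: Black flat plate screwed to the table, 80 mm wide (own x) by 500 mm long (own y) and 10 mm thick, with a thin white centre line along its length. Origin at the centre of its underside; its top is at own z = 10 mm. Fixed.
- lamp: Amber glass lamp with black round base (radius 28 mm) and orange cap, 97 mm tall, fixed on the plate's centre line, 200 mm from the plate's middle, at either end. Origin at the centre of its underside.
- sphere: White measuring sphere (radius 32 mm, centre 62 mm up) with black ports on a round steel foot (radius 28 mm), 94 mm tall, fixed on the plate's centre line at the other end from the lamp, 200 mm from the plate's middle. Origin at the centre of its underside.
- riser: Blue square riser block with a steel patch on top, 50 x 50 x 30 mm high, about 0.25 kg, loose. Origin at the centre of its underside; sides along its own x and y.
- lens: Lens holder: red square frame with a round blue lens, standing directly on a red foot (no stem), 54 mm tall in all, about 0.14 kg, loose. Origin: centre of the foot's underside, z up. Window looks along own y (both ways alike); head 44 mm wide (own x), 14 thick (y), 44 high; foot 46 x 46 x 10 mm. Head centre 32 mm above the origin.
- iris: Iris holder: black square frame with a round brass disc, a brass dot on top and four brass dots on its black foot, on a 30 mm steel stem, 84 mm tall in all, about 0.16 kg, loose. Origin: centre of the foot's underside, z up. Window looks along own y (both ways alike); head 44 mm wide (own x), 14 thick (y), 44 high; foot 46 x 46 x 10 mm. Head centre 62 mm above the origin.
- filter: Filter holder: white square frame with a square green glass and a green mark on top, white foot, on a 30 mm steel stem, 84 mm tall in all, about 0.16 kg, loose. Origin: centre of the foot's underside, z up. Window looks along own y (both ways alike); head 44 mm wide (own x), 14 thick (y), 44 high; foot 46 x 46 x 10 mm. Head centre 62 mm above the origin.
- post: Bare upright steel post (13 mm thick, 98 mm tall) on a dark round foot (radius 18 mm), loose, standing in the same row as the parts: not to be disturbed. Origin at the centre of its underside.
There are look-alikes about, which are no part of the job. Several things have the shape of the lens; the one meant has the colours described above.

How it is judged:
By the outcome, as a careful person would: the job done as asked, in the order asked, and still so for the second after the job is handed in, with the robot touching nothing.
It also fails if it takes over 120 s, if anything falls off the work surface, if the arm or the gripper's body presses on something with over 40 N, if the wrist force passes 120 N, or if a joint passes its speed limit or range.

## Working session

There is one attempt and no reset: what is moved stays moved. The work goes in short steps, Python scripts to look and compute and a tool call to move; the robot and the scene stay as the last step left them, time stands still between calls to the robot, and variables do not carry over. Pictures are saved under pics/ and viewed, at most 14 in all, crops included, and the job is handed in when it is done.

Besides the shell and the picture viewer there is one more tool, called as a command line: name --argument value ..., lists and objects as JSON in quotes. arm_command: Moves the arm, as the interface text tells. Its arguments: {"type":"object","properties":{"increments":{"type":"array","items":{"type":"array"}}},"required":["increments"]}

```bash
mkdir -p pics; cat > h.py <<'E'
import numpy as np, cv2
from station import sense, capture, finish_job, tcp_to_tips
from scipy.spatial.transform import Rotation as R
def save(n,p): cv2.imwrite('pics/'+n+'.png',cv2.cvtColor(p,cv2.COLOR_RGB2BGR))
def snap(name):
    s=sense(); c=capture(name)
    if 'extrinsics' in c: T=np.array(c['extrinsics'])
    else:
        W=np.eye(4); W[:3,:3]=R.from_euler('xyz',s['tool_rot']).as_matrix(); W[:3,3]=s['tcp_pos']; T=W@np.array(c['mount'])
    c['T']=T; return c
def ray(c,u,v):
    K=np.array(c['mtx']); d=np.array([(u-K[0,2])/K[0,0],-(v-K[1,2])/K[1,1],-1.])
    return c['T'][:3,3],c['T'][:3,:3]@d
def onplane(c,u,v,z):
    o,d=ray(c,u,v); return o+d*(z-o[2])/d[2]
def proj(c,p):
    q=c['T'][:3,:3].T@(np.array(p,float)-c['T'][:3,3]); K=np.array(c['mtx']); return K[0,0]*q[0]/-q[2]+K[0,2],K[1,1]*-q[1]/-q[2]+K[1,2]
E
python3 - <<'E'
from h import *
print(sense(),tcp_to_tips)
for n in('scene','top','wrist'):
    c=snap(n);save(n+'0',c['pixels']);print(n,[k for k in c],c['mtx'],np.round(c['T'],3).tolist())
    if n=='wrist':print(c['mount'])
E
```

```text
{'time_s': 0.0, 'joints': array([ 1.11231477,  0.70711233, -0.02756997,  1.48499792,  0.0220076 ,
        0.9508837 , -0.07551477]), 'qd': array([ 0.0004175 , -0.00181046,  0.00108721,  0.00124885,  0.00106589,
       -0.0019971 , -0.00023079]), 'tau': array([ 1.68719662e-04, -8.83219242e+01,  1.23472430e+00, -2.36163908e+01,
        1.68912497e-02,  6.61095983e-03, -1.53623716e-05]), 'tcp_pos': array([ 232.65494466, -525.57447304,  255.82276465]), 'tool_rot': array([-3.14049612e+00,  7.17344087e-05,  4.16735571e-01]), 'force': array([-0.39699136,  0.21729547,  0.25815686]), 'torque': array([ 0.02846979, -0.06138778,  0.00364304]), 'grasp_force': 0.0, 'gripper_width': 85.73548917727027} 25.0
scene ['pixels', 'mtx', 'extrinsics', 'T'] [[517.90401492   0.         282.20396351]
 [  0.         517.90401492 205.21997157]
 [  0.           0.           1.        ]] [[-0.425, -0.77, 0.476, 1064.973], [0.905, -0.37, 0.21, 258.63], [0.015, 0.52, 0.854, 974.676], [0.0, 0.0, 0.0, 1.0]]
top ['pixels', 'mtx', 'extrinsics', 'T'] [[459.84305618   0.         273.96536986]
 [  0.         459.84305618 212.74771378]
 [  0.           0.           1.        ]] [[0.003, 0.998, -0.069, 494.4], [-1.0, 0.004, 0.011, 59.897], [0.011, 0.069, 0.998, 866.834], [0.0, 0.0, 0.0, 1.0]]
wrist ['pixels', 'mtx', 'mount', 'T'] [[350.06351429   0.         278.54806036]
 [  0.         350.06351429 214.87260137]
 [  0.           0.           1.        ]] [[0.406, 0.874, 0.267, 300.877], [-0.914, 0.389, 0.117, -495.886], [-0.002, -0.291, 0.957, 372.848], [0.0, 0.0, 0.0, 1.0]]
[[ 9.75935004e-04  9.56756855e-01  2.90887210e-01  7.43703990e+01]
 [ 9.99999237e-01 -1.15399030e-03  4.40562070e-04  3.16265915e-01]
 [ 7.57191800e-04  2.90886558e-01 -9.56757251e-01 -1.16989340e+02]
 [ 0.00000000e+00  0.00000000e+00  0.00000000e+00  1.00000000e+00]]
```

View pics/scene0.png

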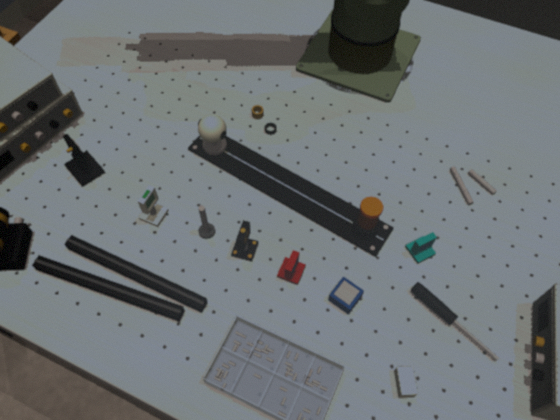

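View pics/top0.png

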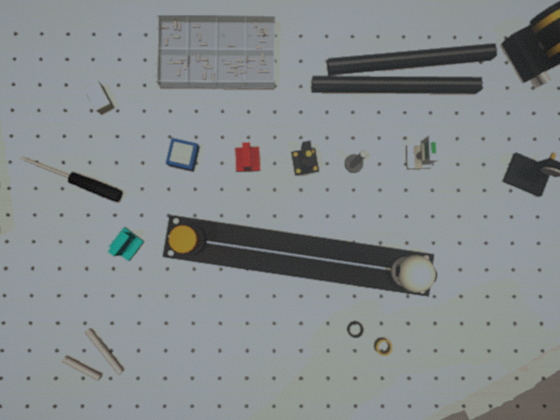

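The scene view shows the sphere at (212,130), lamp (370,215), riser (346,294), red lens (291,267), iris (244,241), post (206,225) and filter (152,207). In the top view these are riser (182,154), lens (247,157), iris (305,158), post (354,162), filter (425,153), lamp (183,240) and sphere (417,273).
Look-alikes, in the top view:
- Lens: the red one at (247,157) and the teal one at (126,244). I choose the red.
- Iris: the holder with the black foot and brass dots at (305,158), or the black objects at (527,173) and (530,50). I choose (305,158).
- Filter: the white holder with the green mark at (425,153), or the white block at (100,97). I choose (425,153).

I'll check these in a close crop.

```bash
python3 - <<'E'
from h import *
a=cv2.imread('pics/top0.png')[125:190,155:455];b=cv2.imread('pics/scene0.png')[175:320,120:380]
a=cv2.resize(a,None,fx=2.6,fy=2.6,interpolation=3);b=cv2.resize(b,None,fx=2.6,fy=2.6,interpolation=3)
w=np.zeros((a.shape[0]+b.shape[0],780,3),np.uint8);w[:a.shape[0],:a.shape[1]]=a;w[a.shape[0]:,:b.shape[1]]=b
cv2.imwrite('pics/crop1.png',cv2.convertScaleAbs(w,alpha=1.6))
E
```

```text
(no output)
```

View pics/crop1.png

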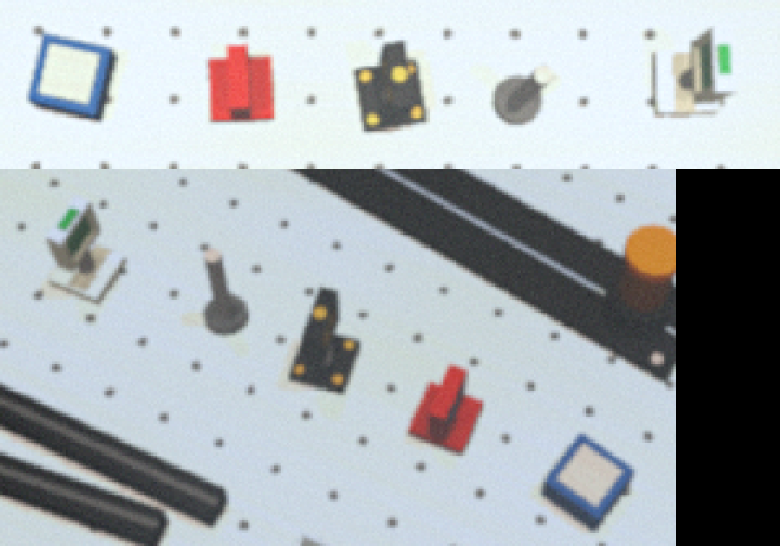

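The crop confirms the choices: red lens with foot at (240,85), iris with four brass dots on a black foot at (390,85), and filter with a green mark at (725,57). The bare post stands between the iris and the filter at (517,98).

```bash
cat > m.py <<'E'
from h import *
def blobs(mask,box=None,amin=8):
    m=mask.astype(np.uint8)
    if box: 
        k=np.zeros_like(m);u0,v0,u1,v1=box;k[v0:v1,u0:u1]=1;m*=k
    n,l,s,ce=cv2.connectedComponentsWithStats(m)
    return [(ce[i],s[i,4],l==i) for i in range(1,n) if s[i,4]>=amin]
def hsv(c): 
    h=cv2.cvtColor(c['pixels'],cv2.COLOR_RGB2HSV).astype(int); return h[...,0],h[...,1],h[...,2]
def rect(c,mask,z):
    "min-area rect in mm at height z from mask pixels' contour"
    cs,_=cv2.findContours(mask.astype(np.uint8),0,1); k=np.vstack(cs)[:,0]
    p=np.array([onplane(c,u,v,z)[:2] for u,v in k],np.float32)
    return cv2.minAreaRect(p)
E
python3 - <<'E'
from m import *
c=snap('top');H,S,V=hsv(c)
dark=(V<75);
b=max(blobs(dark,(150,200,450,310)),key=lambda t:t[1]);print('rail',b[1],rect(c,b[2],10))
# white line: brighter pixels inside rail
m=cv2.erode(cv2.morphologyEx(b[2].astype(np.uint8),cv2.MORPH_CLOSE,np.ones((25,25))),np.ones((9,9)))
g=(V>90)&(m>0); g[:,:215]=0; g[:,385:]=0
v,u=np.nonzero(g);p=np.array([onplane(c,a,d,10)[:2] for a,d in zip(u,v)],np.float32)
L=cv2.fitLine(p,cv2.DIST_HUBER,0,.01,.01).ravel();print('line',len(p),L,np.degrees(np.arctan2(L[1],L[0])))
blue=(H>95)&(H<130)&(S>110)
for t in blobs(blue,(150,125,215,185),20):
    f=cv2.morphologyEx(t[2].astype(np.uint8),cv2.MORPH_CLOSE,np.ones((25,25)))
    print('riser',t[1],rect(c,f,30),onplane(c,*t[0],30))
red=((H<8)|(H>172))&(S>120)
for t in blobs(red,(220,130,280,185),20): print('lens',t[0],t[1],rect(c,t[2],10))
br=(H>15)&(H<35)&(S>110)&(V>90)
for t in blobs(br,(280,130,330,185),2): print('brass',t[0],t[1],onplane(c,*t[0],10)[:2],onplane(c,*t[0],84)[:2])
gr=(H>45)&(H<85)&(S>90)
for t in blobs(gr,(400,130,450,185),4): print('green',t[0],t[1],onplane(c,*t[0],84)[:2],rect(c,t[2],84))
for n,(u,v),z in(('post foot',(353,164),5),('posttop',(363,155),98),('lampcap',(183,239),107),('sphere',(417,273),72),('teal',(126,244),20)):print(n,onplane(c,u,v,z)[:2])
E
```

```text
rail 8506 ((475.13043212890625, 5.7456512451171875), (496.9081115722656, 78.35391235351562), 81.88871765136719)
line 490 [1.4459404e-01 9.8949105e-01 4.7473868e+02 3.1966412e+00] 81.686226
riser 232 ((660.2781982421875, 220.9088134765625), (48.57984924316406, 48.806400299072266), 77.6558609008789) [656.89402238 218.87205675  30.        ]
lens [247.03402647 157.44234405] 529 ((659.8726196289062, 100.88983917236328), (51.451778411865234, 43.21430206298828), 0.511813759803772)
brass [309.13333333 152.6       ] 30 [667.88220835 -15.29190892] [652.8994791   -8.79826745]
brass [295.13333333 153.53333333] 15 [665.95806725  11.1353566 ] [651.14151537  15.34662198]
brass [314.85714286 167.71428571] 14 [639.15744777 -26.01719316] [626.65551648 -18.59726849]
brass [298.  170.5] 16 [633.70796369   5.73901991] [621.67667407  10.41633691]
green [433.06451613 147.61290323] 31 [ 662.79545285 -223.43038503] ((662.9803466796875, -224.189208984375), (5.206478595733643, 15.860807418823242), 88.81741333007812)
post foot [647.47830063 -98.94589062]
posttop [646.44796834 -98.9166088 ]
lampcap [503.21691553 201.36388168]
sphere [ 446.48680912 -195.43487803]
teal [494.73638895 321.55446447]
```

arm_command --increments '[[[0,0,0],[0,0,0.067],1],[[0,0,0],[0,0,0.067],1],[[0,0,0],[0,0,0.067],1],[[0,0,0],[0,0,0.067],1],[[0,0,0],[0,0,0.067],1],[[0,0,0],[0,0,0.067],1],[[0.035,-0.11,0.01],[0,0,0],1],[[0.035,-0.11,0.01],[0,0,0],1],[[0.035,-0.11,0.01],[0,0,0],1],[[0.035,-0.11,0.01],[0,0,0],1]]'

```text
time_s: 1.03
tcp_pos: [290.8, -424.5, 246.1]
tool_rot: [-3.141, 0.0, -0.215]
force: [1.6, -1.0, 0.3]
gripper_width: 85.2
grasp_force: 0.0
```

arm_command --increments '[[[0.035,-0.11,0.01],[0,0,0],1],[[0.035,-0.11,0.01],[0,0,0],1],[[0.035,-0.11,0.01],[0,0,0],1],[[0.035,-0.11,0.01],[0,0,0],1],[[0.035,-0.11,0.01],[0,0,0],1],[[0.035,-0.11,0.01],[0,0,0],1],[[0.035,-0.11,0.01],[0,0,0],1],[[0.035,-0.11,0.01],[0,0,0],1],[[0.035,-0.11,0.01],[0,0,0],1],[[0.035,-0.11,0.01],[0,0,0],1]]'

```text
time_s: 1.87
tcp_pos: [435.0, -174.3, 221.2]
tool_rot: [-3.141, 0.0, -0.215]
force: [0.2, -0.4, 0.0]
gripper_width: 85.7
grasp_force: 0.0
```

arm_command --increments '[[[0.035,-0.11,0.01],[0,0,0],1],[[0.035,-0.11,0.01],[0,0,0],1],[[0.035,-0.11,0.01],[0,0,0],1],[[0.035,-0.11,0.01],[0,0,0],1],[[0.035,-0.11,0.01],[0,0,0],1],[[0.035,-0.11,0.01],[0,0,0],1],[[0.035,-0.11,0.01],[0,0,0],1],[[0.035,-0.11,0.01],[0,0,0],1],[[0,0,0],[0,0,0],1],[[0,0,0],[0,0,0],1]]'

```text
time_s: 2.7
tcp_pos: [549.8, 25.6, 200.8]
tool_rot: [3.142, 0.001, -0.212]
force: [0.0, -0.4, -0.0]
gripper_width: 85.4
grasp_force: 0.0
```

arm_command --increments '[[[0.033,-0.107,0.01],[0,0,0],1],[[0.033,-0.107,0.01],[0,0,0],1],[[0.033,-0.107,0.01],[0,0,0],1],[[0.033,-0.107,0.01],[0,0,0],1],[[0.033,-0.107,0.01],[0,0,0],1],[[0.033,-0.107,0.01],[0,0,0],1],[[0.033,-0.107,0.01],[0,0,0],1],[[0.033,-0.107,0.01],[0,0,0],1],[[0,0,0],[0,0,0],1],[[0,0,0],[0,0,0],1]]'

```text
time_s: 3.53
tcp_pos: [659.8, 219.2, 180.6]
tool_rot: [3.141, 0.001, -0.214]
force: [0.1, -0.5, 0.1]
gripper_width: 85.4
grasp_force: 0.0
```

```bash
cat >> m.py <<'E'
def delta(x,y,z,yawdeg):
    "tool-frame shift (turn first!) in full-scale units, and az"
    s=sense();M=R.from_euler('xyz',s['tool_rot']);y0=np.degrees(s['tool_rot'][2])
    T=R.from_euler('xyz',[np.pi,0,np.radians(yawdeg)])
    d=T.inv().apply(np.array([x,y,z])-s['tcp_pos'])/250; w=(M.inv()*T).as_rotvec()/(np.pi/2)
    print('pos',np.round(s['tcp_pos'],1),'yaw',round(y0,2),'shift',np.round(d,4),'turn',np.round(w,4))
E
python3 - <<'E'
from m import *
s=sense();print(s['joints'],s['tcp_pos'])
c=snap('wrist');save('w_riser',c['pixels']);H,S,V=hsv(c)
blue=(H>95)&(H<130)&(S>110)
for t in sorted(blobs(blue,None,200),key=lambda t:-t[1])[:3]:
    f=cv2.morphologyEx(t[2].astype(np.uint8),cv2.MORPH_CLOSE,np.ones((61,61)))
    print(t[0],t[1],rect(c,f,30))
w=(V>120)&(S<80)
for t in blobs(w&cv2.morphologyEx(blue.astype(np.uint8),cv2.MORPH_CLOSE,np.ones((71,71))).astype(bool),None,300): print('patch',t[0],t[1],rect(c,t[2],30))
E
```

```text
[-0.48690039  1.01870768  0.34044193  1.05607939 -0.32165183  1.11562009
 -1.9426789 ] [659.81632482 219.16540108 180.55345071]
```

View pics/w_riser.png

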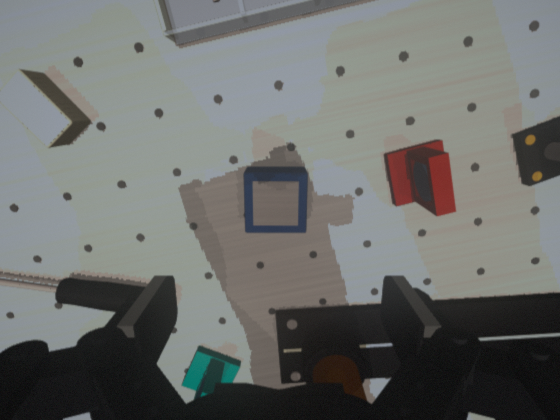

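Wrist view: the riser is at (276,200), squarely aligned and in the gripper's shadow. The red lens is at (420,177) and the iris foot at (540,155).

```bash
python3 - <<'E'
from m import *
c=snap('wrist');H,S,V=hsv(c)
p=c['pixels'].astype(int)
print(p[200,249],p[200,276],p[200,230],p[228,276])
blue=(p[...,2]-p[...,0]>30)
for t in sorted(blobs(blue,(200,140,360,260),100),key=lambda t:-t[1])[:3]:
    f=cv2.morphologyEx(t[2].astype(np.uint8),cv2.MORPH_CLOSE,np.ones((31,31)))
    v,u=np.nonzero(f);print(t[0],t[1],u.min(),u.max(),v.min(),v.max(),rect(c,f,30))
    r=rect(c,f,30);yw=r[2]-90 if r[2]>45 else r[2];
    delta(*r[0],25,yw)
E
```

```text
[50 61 81] [113 103  98] [119 111 105] [49 59 79]
[249.2745098 210.5130719] 306 244 269 184 230 ((662.562744140625, 235.4215087890625), (19.518951416015625, 38.204132080078125), 78.55399322509766)
pos [659.8 217.8 181.4] yaw -12.39 shift [-0.0032 -0.0714  0.6257] turn [ 0.0005  0.     -0.0105]
```

```bash
python3 - <<'E'
from m import *
c=snap('wrist');p=cv2.GaussianBlur(c['pixels'],(3,3),0).astype(int)
blue=(p[...,2]-p[...,0]>12)
for t in sorted(blobs(blue,(225,150,330,240),100),key=lambda t:-t[1])[:2]:
    f=cv2.morphologyEx(t[2].astype(np.uint8),cv2.MORPH_CLOSE,np.ones((51,51)))
    f[:176]=0  # far side face
    v,u=np.nonzero(f);r=rect(c,f,30);print(t[1],u.min(),u.max(),v.min(),v.max(),r)
    pts=[onplane(c,u,v,30)[:2] for u,v in((245,231),(307,231),(307,178),(245,178))];print(np.round(pts,1).tolist())
s=sense();print(s['tcp_pos'],s['tool_rot'])
E
```

```text
1617 242 304 176 232 ((661.8729858398438, 221.42276000976562), (48.838653564453125, 46.072635650634766), 77.66011047363281)
[[645.2, 248.7], [634.4, 199.5], [677.2, 191.2], [687.5, 238.2]]
175 312 329 176 180 ((674.9971923828125, 180.98472595214844), (13.214715003967285, 3.1464993953704834), 77.66008758544922)
[[645.2, 248.7], [634.4, 199.5], [677.2, 191.2], [687.5, 238.2]]
[659.83231811 217.79209721 181.6405423 ] [ 3.14109799e+00 -6.18063597e-05 -2.16361102e-01]
```

arm_command --increments '[[[0.005,-0.012,0.08],[0,0,0],1],[[0,0,0.08],[0,0,0],1],[[0,0,0.08],[0,0,0],1],[[0,0,0.08],[0,0,0],1],[[0,0,0.08],[0,0,0],1],[[0,0,0.08],[0,0,0],1],[[0,0,0.08],[0,0,0],1],[[0,0,0.04],[0,0,0],1],[[0,0,0],[0,0,0],1],[[0,0,0],[0,0,0],1]]'

```text
time_s: 4.52
tcp_pos: [661.9, 221.5, 32.1]
tool_rot: [-3.142, -0.0, -0.215]
force: [0.8, 0.6, 0.6]
gripper_width: 85.3
grasp_force: 0.0
```

arm_command --increments '[[[0,0,0],[0,0,0],-1],[[0,0,0],[0,0,0],-1],[[0,0,0],[0,0,0],-1],[[0,0,0],[0,0,0],-1],[[0,0,0],[0,0,0],-1],[[0,0,0],[0,0,0],-1],[[0,0,0],[0,0,0],-1],[[0,0,0],[0,0,0],-1],[[0,0,0],[0,0,0],-1],[[0,0,0],[0,0,0],-1]]'

```text
time_s: 5.35
tcp_pos: [662.1, 222.2, 32.6]
tool_rot: [-3.141, -0.001, -0.215]
force: [-1.6, -0.3, 9.2]
gripper_width: 48.7
grasp_force: 63.4
```

arm_command --increments '[[[0,0,-0.04],[0,0,0],-1],[[0,0,-0.08],[0,0,0],-1],[[0,0,-0.08],[0,0,0],-1],[[0,0,-0.08],[0,0,0],-1],[[0,0,-0.08],[0,0,0],-1],[[0,0,-0.08],[0,0,0],-1],[[0,0,0],[0,0,-0.045],-1],[[0,0,0],[0,0,0],-1]]'

```text
time_s: 6.02
tcp_pos: [662.1, 222.1, 143.2]
tool_rot: [-3.141, -0.002, -0.14]
force: [-0.4, 0.4, -2.7]
gripper_width: 48.6
grasp_force: 62.5
```

```bash
python3 - <<'E'
from m import *
P={}
for n,bl,bs in(('top',(165,220,205,260),(390,245,445,300)),('scene',(350,190,392,222),(190,105,235,145))):
    c=snap(n); c['pixels']=cv2.cvtColor(cv2.imread(f'pics/{n}0.png'),cv2.COLOR_BGR2RGB);H,S,V=hsv(c)
    o=(H>5)&(H<20)&(S>170)&(V>140)
    t=max(blobs(o,bl),key=lambda t:t[1]);(e,ax,an)=cv2.minEnclosingCircle(np.argwhere(t[2])[:,::-1].astype(np.float32))+(0,);print(n,'cap',t[0],e,ax,t[1],onplane(c,*t[0],107)[:2])
    w=(V>(140 if n=='top' else 110))&(S<70)
    if n=='top': k=max(blobs(w,bs),key=lambda t:t[1]);e=cv2.minEnclosingCircle(np.argwhere(k[2])[:,::-1].astype(np.float32));print('sph',k[0],e,k[1],onplane(c,*k[0],72)[:2],onplane(c,*e[0],72)[:2])
    print(proj(c,(503.6,201,107)),proj(c,(446,-195,72)))
    # rail corner screws etc: rail end edges
c=snap('top');im=cv2.imread('pics/top0.png');g=cv2.convertScaleAbs(im[205:305,150:450],alpha=1.5)
cv2.imwrite('pics/rail.png',cv2.resize(g,None,fx=2.6,fy=2.6,interpolation=3))
E
```

```text
Traceback (most recent call last):
ValueError: max() iterable argument is empty
```

```bash
python3 - <<'E'
from m import *
for n,bl in(('top',(165,220,205,260)),('scene',(350,190,392,222))):
    c=snap(n); c['pixels']=cv2.cvtColor(cv2.imread(f'pics/{n}0.png'),cv2.COLOR_BGR2RGB);H,S,V=hsv(c)
    u,v=(183,239) if n=='top' else (371,207); print(H[v,u],S[v,u],V[v,u])
    o=(abs(H-H[v,u])<6)&(S>120)&(V>0.75*V[v,u])
    t=max(blobs(o,bl),key=lambda t:t[1]);print(n,'cap',t[0],t[1],onplane(c,*t[0],107)[:2], proj(c,(503.6,201,107)))
    if n=='top':
        gray=cv2.cvtColor(c['pixels'],cv2.COLOR_RGB2GRAY)
        k=cv2.HoughCircles(cv2.resize(gray[240:310,380:450],None,fx=4,fy=4,interpolation=3),cv2.HOUGH_GRADIENT,1,100,param1=100,param2=15,minRadius=60,maxRadius=100);print(k, )
        if k is not None: print('sph',onplane(c,k[0,0,0]/4+380,k[0,0,1]/4+240,72)[:2])
c=snap('top');im=cv2.imread('pics/top0.png');g=cv2.convertScaleAbs(im[205:305,150:450],alpha=1.5)
cv2.imwrite('pics/rail.png',cv2.resize(g,None,fx=2.6,fy=2.6,interpolation=3))
E
```

```text
22 175 149
top cap [182.05119454 238.79692833] 586 [503.54547424 202.92830324] (np.float64(183.22540574219272), np.float64(238.7677051657609))
[[[141.5 136.5  78.5]
  [ 17.5 110.5  92.8]]]
sph [ 444.5544302  -192.59056715]
16 189 128
scene cap [371.41033435 206.2006079 ] 329 [507.31339656 204.73333762] (np.float64(370.2738392920218), np.float64(204.0457702933757))
```

View pics/rail.png

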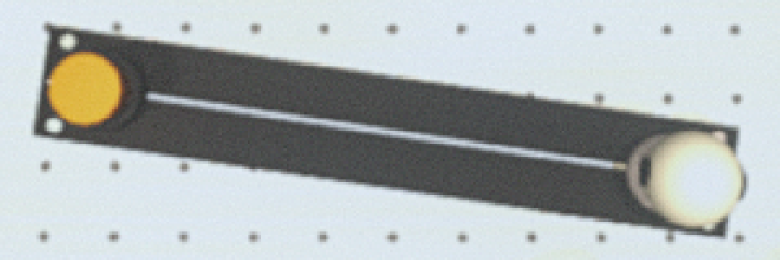

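The rail crop shows its corners at (50,27), (35,133), (738,127) and (726,236), with the lamp at left and the sphere at right. Lamp cap and sphere come out 399.8 mm apart (400 expected). The rail centre is about (474.8, 5.3) and its direction 81.7°.

arm_command --increments '[[[0,0,0],[0,0,0.003],-1],[[-0.068,0.107,0],[0,0,0],-1],[[-0.068,0.107,0],[0,0,0],-1],[[-0.068,0.107,0],[0,0,0],-1],[[-0.068,0.107,0],[0,0,0],-1],[[-0.068,0.107,0],[0,0,0],-1],[[-0.068,0.107,0],[0,0,0],-1],[[-0.068,0.107,0],[0,0,0],-1],[[-0.068,0.107,0],[0,0,0],-1],[[-0.068,0.107,0],[0,0,0],-1]]'

```text
time_s: 7.05
tcp_pos: [473.5, 5.7, 141.4]
tool_rot: [3.141, -0.0, -0.15]
force: [0.1, -1.1, -1.5]
gripper_width: 49.0
grasp_force: 62.6
```

```bash
python3 - <<'E'
from m import *
delta(474.9,5.3,43.5,-8.3);c=snap('wrist');save('w_held',c['pixels'])
E
```

```text
pos [473.5   5.7 141.4] yaw -8.57 shift [0.0056 0.0008 0.3916] turn [ 0.0001 -0.0001 -0.003 ]
```

View pics/w_held.png

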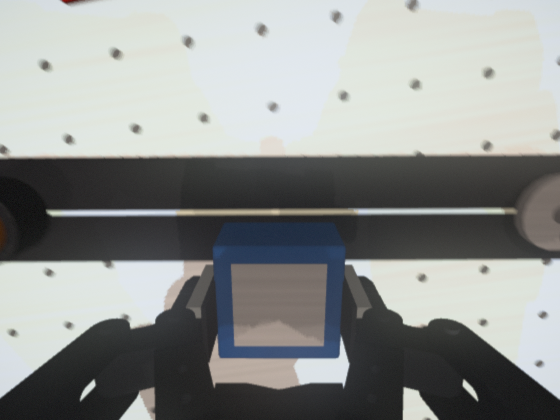

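The held riser's top face spans about columns 215–343 and rows 247–357. The white line is at row 213, the lamp foot edge at column 47 and the sphere foot edge at column 517.

```bash
python3 - <<'E'
from m import *
c=snap('wrist');p=c['pixels'];g=cv2.cvtColor(p,cv2.COLOR_RGB2GRAY).astype(float);z=sense()['tcp_pos'][2]-2.5
L=[]
for u in list(range(60,180,8))+list(range(365,505,8)):
    col=g[198:228,u];w=np.clip(col-np.median(col)-20,0,None);v=198+(w*np.arange(30)).sum()/w.sum();L.append(onplane(c,u,v,10)[:2])
L=np.array(L);k=np.polyfit(L[:,1],L[:,0],1);print('line x=',k[0],'*y+',k[1],'dir',90-np.degrees(np.arctan(k[0])),'res',(L[:,0]-np.polyval(k,L[:,1])).std(),'x at y=5.3',np.polyval(k,5.3))
print('row213 profile',g[214,36:60:2].astype(int),g[212,500:530:2].astype(int))
for a in((47,214),(517,212)):print('foot edge',[np.round(onplane(c,*a,zz)[:2],1) for zz in(10,18)])
d=p.astype(int);blue=(d[...,2]-d[...,0]>12)
t=max(blobs(blue,(190,215,370,375),200),key=lambda t:t[1]);f=cv2.morphologyEx(t[2].astype(np.uint8),cv2.MORPH_CLOSE,np.ones((91,91)));f[:247]=0
print(rect(c,f,z)); 
print([np.round(onplane(c,*a,z)[:2],1).tolist() for a in((214,247),(344,247),(341,357),(216,357))],sense()['tcp_pos'])
E
```

```text
line x= 0.14459594138892304 *y+ 475.42860948101503 dir 81.77228820059067 res 0.012653459473075869 x at y=5.3 476.1949679703763
row213 profile [22 33 36 37 37 37 38 38 43 41 42 41] [ 45  46  46  72  75  73  76 109 112 111 112 112 112 111 113]
foot edge [array([495.5, 169.8]), array([497., 164.])]
foot edge [array([ 443.4, -174.6]), array([ 446.7, -169.3])]
((469.4371337890625, -1.2354183197021484), (52.93318557739258, 52.25954818725586), 81.2723617553711)
[[499.1, 20.1], [491.8, -27.0], [443.9, -21.0], [451.8, 29.2]] [472.23887945   2.99168256 141.62591331]
```

arm_command --increments '[[[0,0,0],[0,0,0],-1],[[0,0,0],[0,0,0],-1],[[0,0,0],[0,0,0],-1]]'

```text
time_s: 7.4
tcp_pos: [475.1, 7.3, 141.2]
tool_rot: [-3.141, -0.0, -0.148]
force: [-0.6, -0.3, -1.2]
gripper_width: 48.8
grasp_force: 62.7
```

```bash
python3 - <<'E'
from m import *
for i in range(4):
    s=sense();print(s['time_s'],s['tcp_pos'],s['joints'].round(4));capture('wrist')
E
```

```text
7.4 [475.12877238   7.31304084 141.16313538] [-0.1833  0.7698  0.1808  1.9755 -0.311   0.4223 -1.4865]
7.45 [475.0804818    7.31482613 141.1568582 ] [-0.1834  0.7698  0.1808  1.9757 -0.3109  0.4222 -1.4864]
7.5 [474.99091554   7.21980058 141.16039792] [-0.1833  0.7698  0.1809  1.9759 -0.3109  0.4221 -1.4863]
7.55 [474.90307108   7.12965607 141.16142865] [-0.1832  0.7697  0.1809  1.9761 -0.3108  0.4221 -1.4862]
```

arm_command --increments '[[[0,0,0],[0,0,0],-1],[[0,0,0],[0,0,0],-1],[[0,0,0],[0,0,0],-1],[[0,0,0],[0,0,0],-1],[[0,0,0],[0,0,0],-1],[[0,0,0],[0,0,0],-1]]'

```text
time_s: 8.1
tcp_pos: [474.7, 6.6, 141.3]
tool_rot: [-3.141, 0.0, -0.149]
force: [0.0, 0.5, -1.7]
gripper_width: 48.5
grasp_force: 62.7
```

```bash
cat > line.py <<'E'
from m import *
def line(c,u1,u2,r0,r1,zr):
    g=cv2.cvtColor(c['pixels'],cv2.COLOR_RGB2GRAY).astype(float);L=[]
    for u in list(range(*u1,8))+list(range(*u2,8)):
        col=g[r0:r1,u];w=np.clip(col-np.median(col)-20,0,None)
        if w.sum()>0: L.append(onplane(c,u,r0+(w*np.arange(r1-r0)).sum()/w.sum(),10)[:2])
    L=np.array(L);k=np.polyfit(L[:,1],L[:,0],1);print('dir',90-np.degrees(np.arctan(k[0])),'res',(L[:,0]-np.polyval(k,L[:,1])).std(),'x at y=5.3',np.polyval(k,5.3));return k
E
python3 - <<'E'
from line import *
print(sense()['tcp_pos']);c=snap('wrist');k=line(c,(60,180),(365,505),198,228,10)
for a in((47,214),(517,212)):print('foot edge',np.round(onplane(c,*a,10)[:2],1))
z=sense()['tcp_pos'][2]-2.5
print(np.mean([onplane(c,*a,z)[:2] for a in((214,247),(344,247),(341,357),(216,357))],0))
print(sense()['tcp_pos']);delta(475.3,5.3,43.5,-8.3)
E
```

```text
[474.70693122   6.6381804  141.3249766 ]
dir 81.79630221582802 res 0.025249115924411102 x at y=5.3 476.0824947396686
foot edge [499.5 176.4]
foot edge [ 449.9 -168. ]
[476.3680338    6.21253145]
[474.7151691    6.62430797 141.31978961]
pos [474.7   6.6 141.3] yaw -8.52 shift [0.0031 0.0049 0.3913] turn [-0.0001  0.     -0.0025]
```

arm_command --increments '[[[0.002,0.005,0],[0,0,-0.002],-1],[[0,0,0.07],[0,0,0],-1],[[0,0,0.07],[0,0,0],-1],[[0,0,0.07],[0,0,0],-1],[[0,0,0.07],[0,0,0],-1],[[0,0,0.06],[0,0,0],-1],[[0,0,0.03],[0,0,0],-1],[[0,0,0.018],[0,0,0],-1],[[0,0,0],[0,0,0],-1],[[0,0,0],[0,0,0],-1]]'

```text
time_s: 8.98
tcp_pos: [475.2, 5.3, 44.8]
tool_rot: [-3.141, -0.0, -0.146]
force: [-0.5, 0.3, -2.1]
gripper_width: 49.0
grasp_force: 62.8
```

arm_command --increments '[[[0,0,0],[0,0,0],-1],[[0,0,0],[0,0,0],-1],[[0,0,0],[0,0,0],-1],[[0,0,0],[0,0,0],-1]]'

```text
time_s: 9.32
tcp_pos: [475.1, 5.4, 44.6]
tool_rot: [-3.141, -0.0, -0.145]
force: [-0.5, -0.3, -2.3]
gripper_width: 48.8
grasp_force: 62.8
```

arm_command --increments '[[[0,0,0.006],[0,0,0],-1],[[0,0,0],[0,0,0],-1],[[0,0,0.003],[0,0,0],-1],[[0,0,0],[0,0,0],-1],[[0,0,0],[0,0,0],-1]]'

```text
time_s: 9.73
tcp_pos: [475.0, 5.3, 42.5]
tool_rot: [-3.141, -0.0, -0.146]
force: [-3.1, -0.0, 13.5]
gripper_width: 48.6
grasp_force: 64.6
```

arm_command --increments '[[[0,0,0],[0,0,0],0],[[0,0,0],[0,0,0],0.3],[[0,0,0],[0,0,0],0.6],[[0,0,0],[0,0,0],1],[[0,0,0],[0,0,0],1],[[0,0,-0.06],[0,0,0],1],[[0,0,-0.1],[0,0,0],1],[[0,0,-0.1],[0,0,0],1],[[0,0,-0.1],[0,0,0],1],[[0,0,-0.1],[0,0,0],1]]'

```text
time_s: 10.57
tcp_pos: [474.8, 5.3, 158.3]
tool_rot: [-3.141, 0.0, -0.146]
force: [-0.4, 0.1, -0.4]
gripper_width: 85.2
grasp_force: 0.0
```

```bash
python3 - <<'E'
from line import *
capture('wrist');s=sense();print(s['tcp_pos']);c=snap('wrist');save('w_r2',c['pixels'])
d=cv2.GaussianBlur(c['pixels'],(3,3),0).astype(int);blue=(d[...,2]-d[...,0]>12)
for t in sorted(blobs(blue,(200,130,360,300),100),key=lambda t:-t[1])[:2]:
    f=cv2.morphologyEx(t[2].astype(np.uint8),cv2.MORPH_CLOSE,np.ones((51,51)));v,u=np.nonzero(f);print(t[1],u.min(),u.max(),v.min(),v.max())
    inner=(f>0)&~cv2.dilate(t[2].astype(np.uint8),np.ones((3,3))).astype(bool)
    q=max(blobs(inner,None,100),key=lambda t:t[1]);print('patch',q[0],q[1],rect(c,q[2],40))
E
```

```text
[475.967807     5.19279587 161.99480708]
2595 244 314 177 249
patch [278.75576241 216.82003546] 2256 ((476.2574157714844, 5.044130325317383), (34.348453521728516, 34.41341018676758), 81.71685791015625)
1051 311 359 273 299Traceback (most recent call last):
  File "<stdin>", line 7, in <module>
ValueError: max() iterable argument is empty
```

View pics/w_r2.png

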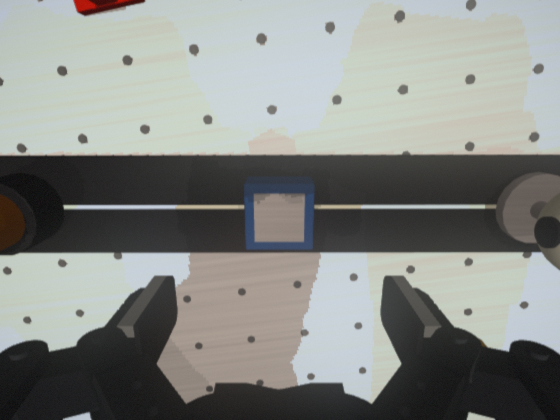

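The wrist view shows the riser seated on the line at (279,213), with its patch centre at world (476.3, 5.0) and yaw matching the line.

arm_command --increments '[[[0,0,-0.06],[0,0,-0.046],1],[[0,0,-0.06],[0,0,-0.046],1],[[0.092,-0.048,0],[0,0,0],1],[[0.092,-0.048,0],[0,0,0],1],[[0.092,-0.048,0],[0,0,0],1],[[0.092,-0.048,0],[0,0,0],1],[[0.092,-0.048,0],[0,0,0],1],[[0.092,-0.048,0],[0,0,0],1],[[0.092,-0.048,0],[0,0,0],1],[[0.092,-0.048,0],[0,0,0],1]]'

```text
time_s: 11.5
tcp_pos: [659.8, 101.8, 186.4]
tool_rot: [-3.142, 0.001, -0.001]
force: [0.2, -1.1, 0.2]
gripper_width: 85.2
grasp_force: 0.0
```

arm_command --increments '[[[0,0,0],[0,0,0],1],[[0,0,0],[0,0,0],1],[[0,0,0],[0,0,0],1],[[0,0,0],[0,0,0],1]]'

```text
time_s: 11.83
tcp_pos: [658.6, 100.6, 187.0]
tool_rot: [3.141, 0.001, -0.002]
force: [-0.6, 0.1, -0.2]
gripper_width: 85.6
grasp_force: 0.0
```

```bash
python3 - <<'E'
from line import *
import pickle
print(sense()['tcp_pos'],sense()['tool_rot']);c=snap('wrist');save('w_lens',c['pixels'])
t=snap('top');d=t['pixels'].astype(int);blue=(d[...,2]-d[...,0]>25)
for q in blobs(blue,(280,230,325,280),30):
    f=cv2.morphologyEx(q[2].astype(np.uint8),cv2.MORPH_CLOSE,np.ones((25,25)));print('riser top',q[1],rect(t,f,40))
E
```

```text
[658.57985574 100.59071836 186.97341846] [ 3.14148728e+00  6.42002472e-04 -1.66988028e-03]
riser top 285 ((474.3818664550781, 3.4806442260742188), (46.02143096923828, 51.05043029785156), 81.46000671386719)
```

View pics/w_lens.png

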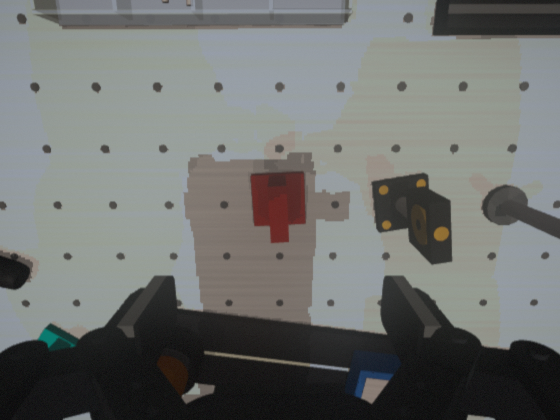

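The lens foot spans about columns 251–307 and rows 171–227, with the head's top at about (279,220). The iris is at (410,215) and the post foot at (505,204).

```bash
python3 - <<'E'
from line import *
print(sense()['tcp_pos']);c=snap('wrist');H,S,V=hsv(c);d=c['pixels'].astype(int)
red=((H<9)|(H>170))&(S>110)
t=max(blobs(red,(230,150,330,260),100),key=lambda t:t[1]);m=t[2];vv,uu=np.nonzero(m);print(t[1],uu.min(),uu.max(),vv.min(),vv.max())
# foot edges: top rows per column; left/right per row
a=np.array([(u,np.nonzero(m[:,u])[0].min()) for u in range(256,302)]);print('top edge slope',np.polyfit(a[:,0],a[:,1],1))
r=range(180,218);l=np.array([(np.nonzero(m[v])[0].min(),v) for v in r]);q=np.array([(np.nonzero(m[v])[0].max()+1,v) for v in r])
for n,e in(('left',l),('right',q)):
    k=np.polyfit(e[:,1],e[:,0],1);P=np.array([onplane(c,np.polyval(k,v),v,10)[:2] for v in(178,220)]);dd=P[0]-P[1];print(n,k,P.round(1).tolist(),'yaw',np.degrees(np.arctan2(dd[1],dd[0])))
b=np.array([(u,np.nonzero(m[:,u])[0].max()+1) for u in list(range(257,266))+list(range(293,304))]);k=np.polyfit(b[:,0],b[:,1],1);print('bottom',k,b[:,1]);k2=np.polyfit(a[:,0],a[:,1],1)
for u in(262,298):print('far',onplane(c,u,np.polyval(k2,u),10)[:2].round(1),'near',onplane(c,u,np.polyval(k,u),10)[:2].round(1))
# head top bottom end
hr=[(v,np.nonzero(m[v])[0].min(),np.nonzero(m[v])[0].max()) for v in range(230,244,2)];print(hr)
print('headnear',onplane(c,280,243,54)[:2])
for v in(236,):print([onplane(c,x,v,54)[:2].round(1) for x in hr[3][1:]])
E
```

```text
[658.78881166 100.77444266 187.28352402]
2737 251 304 174 242
top edge slope [-3.08973173e-02  1.86757077e+02]
left [7.32027574e-02 2.38179779e+02] [[676.5, 124.0], [639.0, 122.1]] yaw 2.8053690201638988
right [2.85589233e-02 2.99094212e+02] [[676.5, 78.9], [639.0, 77.1]] yaw 2.8041614344371952
bottom [-5.27312119e-02  2.39735926e+02] [226 226 226 226 226 226 226 226 226 224 224 224 224 224 224 224 224 224
 224 224]
far [675.9 114.8] near [633.5 115.4]
far [676.9  84.2] near [635.2  83.5]
[(230, np.int64(270), np.int64(288)), (232, np.int64(271), np.int64(288)), (234, np.int64(271), np.int64(288)), (236, np.int64(271), np.int64(288)), (238, np.int64(271), np.int64(288)), (240, np.int64(271), np.int64(288)), (242, np.int64(272), np.int64(281))]
headnear [634.56157905  99.59435467]
[array([640.3, 106.4]), array([640.3,  93.5])]
```

arm_command --increments '[[[-0.007,0,0.07],[0,0,-0.032],1],[[0,0,0.08],[0,0,0],1],[[0,0,0.08],[0,0,0],1],[[0,0,0.08],[0,0,0],1],[[0,0,0.08],[0,0,0],1],[[0,0,0.08],[0,0,0],1],[[0,0,0.07],[0,0,0],1],[[0,0,0.04],[0,0,0],1],[[0,0,0],[0,0,0],1],[[0,0,0],[0,0,0],1]]'

```text
time_s: 12.82
tcp_pos: [657.5, 101.0, 42.5]
tool_rot: [-3.142, -0.0, 0.049]
force: [-0.1, -0.2, 0.8]
gripper_width: 85.6
grasp_force: 0.0
```

arm_command --increments '[[[0,0,0],[0,0,0],0.5],[[0,0,0],[0,0,0],0],[[0,0,0],[0,0,0],-0.3],[[0,0,0],[0,0,0],-0.6],[[0,0,0],[0,0,0],-1],[[0,0,0],[0,0,0],-1],[[0,0,0],[0,0,0],-1],[[0,0,0],[0,0,0],-1],[[0,0,0],[0,0,0],-1],[[0,0,0],[0,0,0],-1]]'

```text
time_s: 13.65
tcp_pos: [657.5, 101.1, 42.3]
tool_rot: [-3.142, -0.0, 0.049]
force: [-1.4, -0.9, 5.6]
gripper_width: 13.4
grasp_force: 59.2
```

arm_command --increments '[[[0,0,-0.04],[0,0,0],-1],[[0,0,-0.1],[0,0,0],-1],[[0,0,-0.1],[0,0,0],-1],[[0,0,-0.1],[0,0,0],-1],[[0,0,-0.1],[0,0,0],-1],[[0,0,0],[0,0,0.0615],-1],[[0,0,0],[0,0,0.0615],-1]]'

```text
time_s: 14.23
tcp_pos: [657.8, 101.2, 154.2]
tool_rot: [-3.14, -0.002, -0.148]
force: [-0.5, -0.1, -3.4]
gripper_width: 13.3
grasp_force: 58.6
```

arm_command --increments '[[[-0.083,0.0605,0],[0,0,0],-1],[[-0.083,0.0605,0],[0,0,0],-1],[[-0.083,0.0605,0],[0,0,0],-1],[[-0.083,0.0605,0],[0,0,0],-1],[[-0.083,0.0605,0],[0,0,0],-1],[[-0.083,0.0605,0],[0,0,0],-1],[[-0.083,0.0605,0],[0,0,0],-1],[[-0.083,0.0605,0],[0,0,0],-1],[[0,0,0],[0,0,0],-1],[[0,0,0],[0,0,0],-1]]'

```text
time_s: 15.07
tcp_pos: [475.4, 4.8, 152.8]
tool_rot: [-3.141, -0.0, -0.145]
force: [0.4, 0.3, -1.5]
gripper_width: 13.5
grasp_force: 58.7
```

arm_command --increments '[[[0,0,0],[0,0,0],-1],[[0,0,0],[0,0,0],-1],[[0,0,0],[0,0,0],-1],[[0,0,0],[0,0,0],-1],[[0,0,0],[0,0,0],-1],[[0,0,0],[0,0,0],-1],[[0,0,0],[0,0,0],-1],[[0,0,0],[0,0,0],-1],[[0,0,0],[0,0,0],-1],[[0,0,0],[0,0,0],-1]]'

```text
time_s: 15.9
tcp_pos: [475.7, 5.2, 152.0]
tool_rot: [-3.141, 0.0, -0.144]
force: [-0.1, 0.0, -0.4]
gripper_width: 13.0
grasp_force: 58.7
```

```bash
python3 - <<'E'
from m import *
delta(476.2,5.1,83,-8.28);c=snap('wrist');save('w_l2',c['pixels'])
E
```

```text
pos [475.7   5.2 152. ] yaw -8.25 shift [2.000e-03 1.000e-04 2.762e-01] turn [-0.0001  0.0001  0.0003]
```

View pics/w_l2.png

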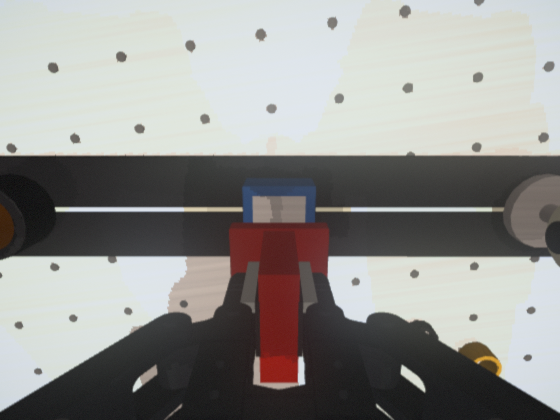

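The lens is held level, its foot spanning columns 230–329 directly over the riser. The lamp and sphere foot edges at columns 55 and 503 are symmetric about it.

arm_command --increments '[[[0.003,0,0.05],[0,0,0],-1],[[0,0,0.06],[0,0,0],-1],[[0,0,0.06],[0,0,0],-1],[[0,0,0.05],[0,0,0],-1],[[0,0,0.03],[0,0,0],-1],[[0,0,0.015],[0,0,0],-1],[[0,0,0],[0,0,0],-1],[[0,0,0],[0,0,0],-1],[[0,0,0],[0,0,0],-1],[[0,0,0],[0,0,0],-1]]'

```text
time_s: 16.78
tcp_pos: [476.7, 5.1, 86.3]
tool_rot: [-3.141, -0.001, -0.144]
force: [-0.4, 0.1, -1.8]
gripper_width: 13.5
grasp_force: 58.8
```

arm_command --increments '[[[0,0,0.006],[0,0,0],-1],[[0,0,0],[0,0,0],-1],[[0,0,0],[0,0,0],-1]]'

```text
time_s: 17.03
tcp_pos: [476.4, 5.1, 84.4]
tool_rot: [-3.141, 0.0, -0.144]
force: [-0.3, 0.1, -2.9]
gripper_width: 13.5
grasp_force: 58.8
```

arm_command --increments '[[[0,0,0.005],[0,0,0],-1],[[0,0,0],[0,0,0],-1],[[0,0,0.004],[0,0,0],-1],[[0,0,0],[0,0,0],-1],[[0,0,0],[0,0,0],-1]]'

```text
time_s: 17.45
tcp_pos: [476.5, 5.1, 82.3]
tool_rot: [-3.141, -0.0, -0.144]
force: [-0.8, 0.5, 7.2]
gripper_width: 13.6
grasp_force: 59.8
```

arm_command --increments '[[[0,0,0],[0,0,0],-0.4],[[0,0,0],[0,0,0],0.1],[[0,0,0],[0,0,0],0.6],[[0,0,0],[0,0,0],1],[[0,0,0],[0,0,0],1],[[0,0,0],[0,0,0],1],[[0,0,-0.06],[0,0,0],1],[[0,0,-0.1],[0,0,0],1],[[0,0,-0.1],[0,0,0],1],[[0,0,-0.1],[0,0,0],1]]'

```text
time_s: 18.28
tcp_pos: [476.2, 5.0, 173.1]
tool_rot: [3.142, 0.001, -0.144]
force: [0.2, 0.5, 0.3]
gripper_width: 85.4
grasp_force: 0.0
```

arm_command --increments '[[[0,0,-0.02],[0,0,-0.0657],1],[[0,0,-0.02],[0,0,-0.0657],1],[[0,0,-0.02],[0,0,-0.0657],1],[[0.098,0.0233,-0.015],[0,0,0],1],[[0.098,0.0233,-0.015],[0,0,0],1],[[0.098,0.0233,-0.015],[0,0,0],1],[[0.098,0.0233,-0.015],[0,0,0],1],[[0.098,0.0233,-0.015],[0,0,0],1],[[0.098,0.0233,-0.015],[0,0,0],1],[[0.098,0.0233,-0.015],[0,0,0],1]]'

```text
time_s: 19.12
tcp_pos: [653.2, -6.9, 213.6]
tool_rot: [-3.142, 0.0, 0.166]
force: [0.7, -0.1, 0.4]
gripper_width: 85.3
grasp_force: 0.0
```

arm_command --increments '[[[0,0,0],[0,0,0],1],[[0,0,0],[0,0,0],1],[[0,0,0],[0,0,0],1],[[0,0,0],[0,0,0],1],[[0,0,0],[0,0,0],1],[[0,0,0],[0,0,0],1],[[0,0,0],[0,0,0],1],[[0,0,0],[0,0,0],1],[[0,0,0],[0,0,0],1],[[0,0,0],[0,0,0],1]]'

```text
time_s: 19.95
tcp_pos: [652.3, -6.9, 213.3]
tool_rot: [-3.142, 0.0, 0.166]
force: [0.0, -0.5, 0.2]
gripper_width: 85.6
grasp_force: 0.0
```

```bash
python3 - <<'E'
from m import *
print(sense()['tcp_pos']);c=snap('wrist');save('w_iris',c['pixels']);H,S,V=hsv(c)
br=(H>12)&(H<35)&(S>120)&(V>60)
for t in blobs(br,(180,100,380,320),6): print('brass',t[0],t[1],onplane(c,*t[0],10)[:2].round(1),onplane(c,*t[0],84)[:2].round(1))
t=snap('top');d=t['pixels'];cv2.imwrite('pics/toplens.png',cv2.cvtColor(cv2.resize(d[215:300,240:370],None,fx=5,fy=5,interpolation=3),cv2.COLOR_RGB2BGR))
H,S,V=hsv(t);red=((H<8)|(H>172))&(S>120)
for q in blobs(red,(270,215,340,300),20): print('lens',q[0],q[1],rect(t,q[2],50))
E
```

```text
[652.29536912  -6.87206806 213.31691599]
brass [262.25 174.  ] 48 [666.   10.6] [679.8   9.4]
brass [296.         174.61904762] 21 [670.6 -20.2] [683.4 -14.4]
brass [262.59259259 207.5       ] 54 [634.3   5.4] [655.4   5.3]
brass [296.13888889 207.38888889] 36 [639.7 -26. ] [659.6 -18.8]
brass [279.82835821 213.65671642] 134 [631.  -11.8] [652.9  -7.9]
```

View pics/w_iris.png

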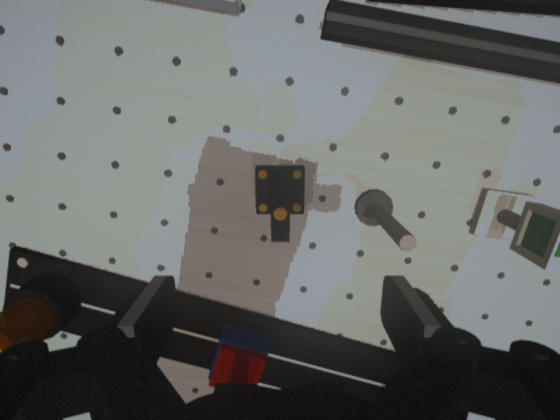

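View pics/toplens.png

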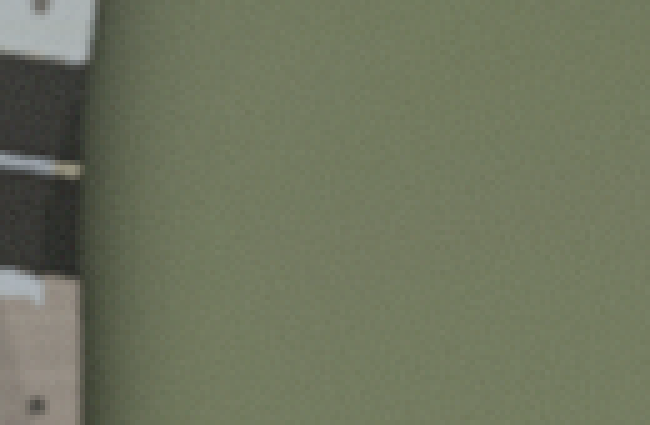

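The four foot dots at (262,174), (296,175), (263,208) and (296,207) and the top dot at (280,214) all agree. The iris is at (652.7, −7.6) with yaw 9.5°, and the post foot at (374,207) is well clear of the fingers. The arm blocks the top view of the lens here.

arm_command --increments '[[[0.001,0.003,0.08],[0,0,0],1],[[0,0,0.08],[0,0,0],1],[[0,0,0.08],[0,0,0],1],[[0,0,0.08],[0,0,0],1],[[0,0,0.08],[0,0,0],1],[[0,0,0.08],[0,0,0],1],[[0,0,0.06],[0,0,0],1],[[0,0,0.03],[0,0,0],1],[[0,0,0],[0,0,0],1],[[0,0,0],[0,0,0],1]]'

```text
time_s: 20.88
tcp_pos: [652.9, -7.6, 71.3]
tool_rot: [3.142, -0.0, 0.166]
force: [0.8, -0.3, 0.3]
gripper_width: 85.4
grasp_force: 0.0
```

arm_command --increments '[[[0,0,0],[0,0,0],0.5],[[0,0,0],[0,0,0],0],[[0,0,0],[0,0,0],-0.3],[[0,0,0],[0,0,0],-0.6],[[0,0,0],[0,0,0],-1],[[0,0,0],[0,0,0],-1],[[0,0,0],[0,0,0],-1],[[0,0,0],[0,0,0],-1],[[0,0,0],[0,0,0],-1],[[0,0,0],[0,0,0],-1]]'

```text
time_s: 21.72
tcp_pos: [652.8, -7.7, 71.0]
tool_rot: [3.141, -0.0, 0.166]
force: [-1.2, -0.2, 5.6]
gripper_width: 13.4
grasp_force: 59.2
```

arm_command --increments '[[[0,0,-0.04],[0,0,0],-1],[[0,0,-0.11],[0,0,0],-1],[[0,0,-0.11],[0,0,0],-1],[[0,0,-0.11],[0,0,0],-1],[[0,0,-0.11],[0,0,0],-1],[[0,0,0],[0,0,0.0657],-1],[[0,0,0],[0,0,0.0657],-1],[[0,0,0],[0,0,0.0657],-1],[[0,0,0],[0,0,0],-1]]'

```text
time_s: 22.47
tcp_pos: [652.5, -7.3, 191.2]
tool_rot: [-3.141, 0.0, -0.149]
force: [-0.6, 0.3, -1.3]
gripper_width: 13.2
grasp_force: 58.6
```

arm_command --increments '[[[-0.0883,-0.0436,0],[0,0,0],-1],[[-0.0883,-0.0436,0],[0,0,0],-1],[[-0.0883,-0.0436,0],[0,0,0],-1],[[-0.0883,-0.0436,0],[0,0,0],-1],[[-0.0883,-0.0436,0],[0,0,0],-1],[[-0.0883,-0.0436,0],[0,0,0],-1],[[-0.0883,-0.0436,0],[0,0,0],-1],[[-0.0883,-0.0436,0],[0,0,0],-1],[[0,0,0],[0,0,0],-1],[[0,0,0],[0,0,0],-1]]'

```text
time_s: 23.3
tcp_pos: [490.0, 104.9, 191.3]
tool_rot: [-3.141, 0.0, -0.139]
force: [0.8, 0.3, -2.4]
gripper_width: 13.5
grasp_force: 58.7
```

arm_command --increments '[[[0,0,0],[0,0,0],-1],[[0,0,0],[0,0,0],-1],[[0,0,0],[0,0,0],-1],[[0,0,0],[0,0,0],-1],[[0,0,0],[0,0,0],-1],[[0,0,0],[0,0,0],-1],[[0,0,0],[0,0,0],-1],[[0,0,0],[0,0,0],-1],[[0,0,0],[0,0,0],-1],[[0,0,0],[0,0,0],-1]]'

```text
time_s: 24.13
tcp_pos: [490.4, 104.1, 190.8]
tool_rot: [-3.142, 0.0, -0.144]
force: [-0.4, -0.9, -1.7]
gripper_width: 13.4
grasp_force: 58.7
```

```bash
python3 - <<'E'
from m import *
delta(490.7,104.1,83,-8.28);c=snap('wrist');save('w_i2',c['pixels'])
E
```

```text
pos [490.4 104.1 190.8] yaw -8.25 shift [ 1.000e-03 -2.000e-04  4.313e-01] turn [-0.0001  0.      0.0004]
```

View pics/w_i2.png

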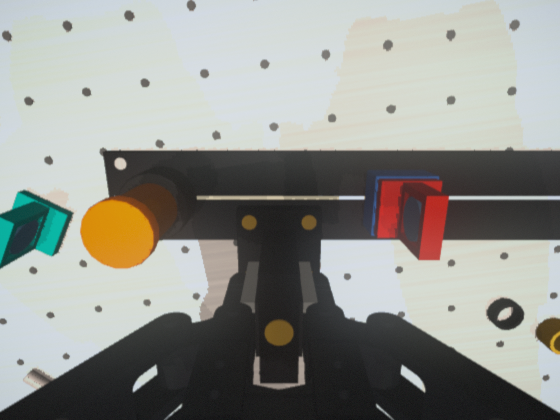

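The iris hangs level, its foot dots at (249,223) and (309,223) beside the line. The lens sits square on the riser at (410,207).

arm_command --increments '[[[0.001,0,0.07],[0,0,0],-1],[[0,0,0.08],[0,0,0],-1],[[0,0,0.08],[0,0,0],-1],[[0,0,0.08],[0,0,0],-1],[[0,0,0.07],[0,0,0],-1],[[0,0,0.04],[0,0,0],-1],[[0,0,0.012],[0,0,0],-1],[[0,0,0],[0,0,0],-1],[[0,0,0],[0,0,0],-1],[[0,0,0],[0,0,0],-1]]'

```text
time_s: 25.02
tcp_pos: [491.1, 104.2, 83.7]
tool_rot: [-3.141, -0.001, -0.144]
force: [-0.7, 0.3, -2.1]
gripper_width: 13.0
grasp_force: 58.8
```

arm_command --increments '[[[0,0,0],[0,0,0],-1],[[0,0,0],[0,0,0],-1],[[0,0,0],[0,0,0],-1],[[0,0,0],[0,0,0],-1]]'

```text
time_s: 25.35
tcp_pos: [490.7, 104.1, 83.0]
tool_rot: [-3.141, -0.0, -0.144]
force: [-0.6, -0.6, -1.9]
gripper_width: 13.1
grasp_force: 58.8
```

arm_command --increments '[[[0,0,0.005],[0,0,0],-1],[[0,0,0],[0,0,0],-1],[[0,0,0.004],[0,0,0],-1],[[0,0,0],[0,0,0],-1],[[0,0,0],[0,0,0],-1]]'

```text
time_s: 25.77
tcp_pos: [490.7, 104.0, 81.0]
tool_rot: [-3.141, -0.0, -0.144]
force: [-3.1, -0.8, 11.7]
gripper_width: 13.3
grasp_force: 60.6
```

arm_command --increments '[[[0,0,0],[0,0,0],-0.4],[[0,0,0],[0,0,0],0.1],[[0,0,0],[0,0,0],0.6],[[0,0,0],[0,0,0],1],[[0,0,0],[0,0,0],1],[[0,0,0],[0,0,0],1],[[0,0,-0.06],[0,0,0],1],[[0,0,-0.1],[0,0,0],1],[[0,0,-0.1],[0,0,0],1],[[0,0,-0.1],[0,0,0],1]]'

```text
time_s: 26.6
tcp_pos: [490.5, 103.9, 171.6]
tool_rot: [3.141, 0.0, -0.144]
force: [-0.3, -0.6, -0.1]
gripper_width: 85.5
grasp_force: 0.0
```

arm_command --increments '[[[0,0,-0.04],[0,0,-0.046],1],[[0,0,-0.04],[0,0,-0.046],1],[[0.055,0.107,-0.02],[0,0,0],1],[[0.055,0.107,-0.02],[0,0,0],1],[[0.055,0.107,-0.02],[0,0,0],1],[[0.055,0.107,-0.02],[0,0,0],1],[[0.055,0.107,-0.02],[0,0,0],1],[[0.055,0.107,-0.02],[0,0,0],1],[[0.055,0.107,-0.02],[0,0,0],1],[[0.055,0.107,-0.02],[0,0,0],1]]'

```text
time_s: 27.43
tcp_pos: [601.2, -111.4, 230.9]
tool_rot: [-3.141, 0.0, 0.0]
force: [0.2, 1.0, 0.3]
gripper_width: 85.8
grasp_force: 0.0
```

arm_command --increments '[[[0.055,0.107,0],[0,0,0],1],[[0.055,0.107,0],[0,0,0],1],[[0.055,0.107,0],[0,0,0],1],[[0.055,0.107,0],[0,0,0],1],[[0,0,0],[0,0,0],1],[[0,0,0],[0,0,0],1],[[0,0,0],[0,0,0],1],[[0,0,0],[0,0,0],1],[[0,0,0],[0,0,0],1],[[0,0,0],[0,0,0],1]]'

```text
time_s: 28.27
tcp_pos: [655.9, -216.2, 230.9]
tool_rot: [-3.141, -0.0, 0.001]
force: [-0.2, 0.1, -0.4]
gripper_width: 85.4
grasp_force: 0.0
```

arm_command --increments '[[[0,0,0],[0,0,0],1],[[0,0,0],[0,0,0],1],[[0,0,0],[0,0,0],1],[[0,0,0],[0,0,0],1],[[0,0,0],[0,0,0],1],[[0,0,0],[0,0,0],1]]'

```text
time_s: 28.77
tcp_pos: [655.8, -216.9, 230.5]
tool_rot: [-3.141, 0.0, 0.0]
force: [-0.2, 0.3, 2.0]
gripper_width: 85.6
grasp_force: 0.0
```

```bash
python3 - <<'E'
from m import *
print(sense()['tcp_pos']);c=snap('wrist');H,S,V=hsv(c);save('w_filt_raw',c['pixels'])
gr=(H>40)&(H<90)&(S>70)
for t in blobs(gr,None,15): print('green',t[0],t[1],rect(c,t[2],84))
cv2.imwrite('pics/w_filt.png',cv2.cvtColor(cv2.resize(c['pixels'][120:300,170:400],None,fx=3.3,fy=3.3,interpolation=3),cv2.COLOR_RGB2BGR))
E
```

```text
[ 655.83186012 -216.89044557  230.51645457]
green [287.47679325 197.64135021] 237 ((664.094482421875, -223.92616271972656), (18.38460350036621, 7.045154094696045), 0.2950187623500824)
```

View pics/w_filt.png

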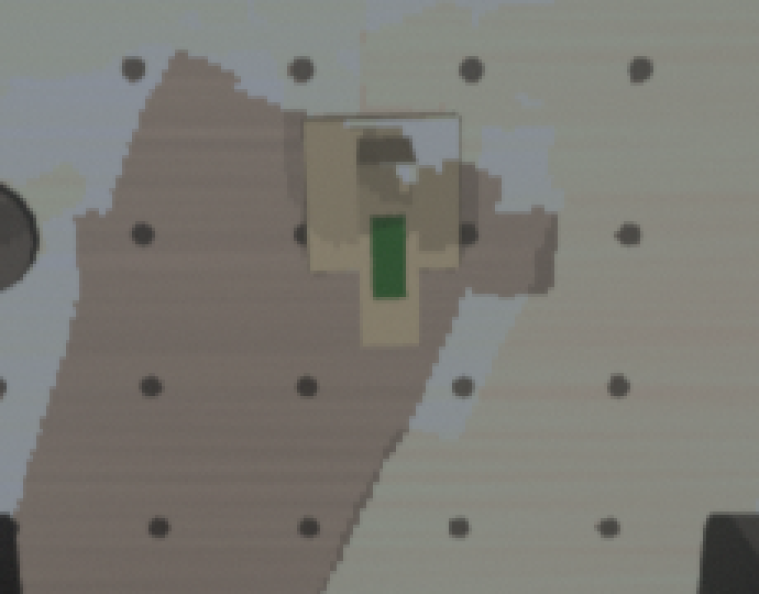

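The filter's foot corners in the crop are (303,117), (461,117), (311,271) and (459,268). The green mark spans x 372–406 and y 215–298, and the head's near end is at row 346.

```bash
python3 - <<'E'
from m import *
c=snap('wrist');f=lambda x,y:(x/3.3+170-.35,y/3.3+120-.35)
P=np.array([onplane(c,*f(*a),10)[:2] for a in((303,117),(461,117),(459,269),(311,271))]);print(P.round(1).tolist(),P.mean(0),cv2.minAreaRect(P.astype(np.float32)))
for a in((361,346),(419,346),(361,260),(418,260)):print('head',onplane(c,*f(*a),84)[:2].round(1))
print('green ctr',onplane(c,*f(389,256.5),84)[:2].round(1));delta(663.5,-223.5,71,0)
E
```

```text
[[687.4, -200.5], [687.5, -246.4], [641.9, -247.0], [641.2, -202.4]] [ 664.51380348 -224.08138216] ((664.6312866210938, -223.78280639648438), (46.2282829284668, 45.86763000488281), 0.7898034453392029)
head [ 642.1 -217.4]
head [ 642.2 -231.3]
head [ 663.4 -217.4]
head [ 663.5 -230.8]
green ctr [ 664.3 -223.9]
pos [ 655.8 -216.9  230.5] yaw 0.03 shift [0.0307 0.0265 0.638 ] turn [-0.0001  0.0001  0.0003]
```

arm_command --increments '[[[0.034,0.028,0.04],[0,0,-0.007],1],[[0,0,0.09],[0,0,0],1],[[0,0,0.09],[0,0,0],1],[[0,0,0.09],[0,0,0],1],[[0,0,0.09],[0,0,0],1],[[0,0,0.09],[0,0,0],1],[[0,0,0.08],[0,0,0],1],[[0,0,0.065],[0,0,0],1],[[0,0,0],[0,0,0],1],[[0,0,0],[0,0,0],1]]'

```text
time_s: 29.7
tcp_pos: [664.2, -223.9, 71.7]
tool_rot: [-3.141, 0.001, 0.011]
force: [-0.1, -0.5, 0.9]
gripper_width: 85.5
grasp_force: 0.0
```

arm_command --increments '[[[0,0,0],[0,0,0],0.5],[[0,0,0],[0,0,0],0],[[0,0,0],[0,0,0],-0.3],[[0,0,0],[0,0,0],-0.6],[[0,0,0],[0,0,0],-1],[[0,0,0],[0,0,0],-1],[[0,0,0],[0,0,0],-1],[[0,0,0],[0,0,0],-1],[[0,0,0],[0,0,0],-1],[[0,0,0],[0,0,0],-1]]'

```text
time_s: 30.53
tcp_pos: [664.6, -223.8, 72.1]
tool_rot: [-3.142, -0.001, 0.012]
force: [-0.4, 0.6, 5.5]
gripper_width: 13.5
grasp_force: 59.1
```

arm_command --increments '[[[0,0,-0.04],[0,0,0],-1],[[0,0,-0.11],[0,0,0],-1],[[0,0,-0.11],[0,0,0],-1],[[0,0,-0.11],[0,0,0],-1],[[0,0,-0.11],[0,0,0],-1],[[0,0,0],[0,0,0.05],-1],[[0,0,0],[0,0,0.05],-1],[[0,0,0],[0,0,0],-1]]'

```text
time_s: 31.2
tcp_pos: [664.3, -223.8, 192.4]
tool_rot: [-3.142, -0.0, -0.15]
force: [1.0, 0.7, -1.5]
gripper_width: 13.6
grasp_force: 58.6
```

arm_command --increments '[[[-0.0974,-0.0442,0],[0,0,0],-1],[[-0.0974,-0.0442,0],[0,0,0],-1],[[-0.0974,-0.0442,0],[0,0,0],-1],[[-0.0974,-0.0442,0],[0,0,0],-1],[[-0.0974,-0.0442,0],[0,0,0],-1],[[-0.0974,-0.0442,0],[0,0,0],-1],[[-0.0974,-0.0442,0],[0,0,0],-1],[[-0.0974,-0.0442,0],[0,0,0],-1],[[-0.0974,-0.0442,0],[0,0,0],-1],[[0,0,0],[0,0,0],-1]]'

```text
time_s: 32.03
tcp_pos: [458.5, -91.2, 192.1]
tool_rot: [-3.14, 0.003, -0.141]
force: [0.3, 1.4, -1.6]
gripper_width: 13.5
grasp_force: 58.7
```

arm_command --increments '[[[0,0,0],[0,0,0],-1],[[0,0,0],[0,0,0],-1],[[0,0,0],[0,0,0],-1],[[0,0,0],[0,0,0],-1],[[0,0,0],[0,0,0],-1],[[0,0,0],[0,0,0],-1],[[0,0,0],[0,0,0],-1],[[0,0,0],[0,0,0],-1],[[0,0,0],[0,0,0],-1],[[0,0,0],[0,0,0],-1]]'

```text
time_s: 32.87
tcp_pos: [462.0, -93.7, 191.8]
tool_rot: [-3.141, -0.0, -0.146]
force: [0.2, 0.4, -1.8]
gripper_width: 13.4
grasp_force: 58.7
```

```bash
python3 - <<'E'
from m import *
delta(461.9,-93.9,84,-8.28)
E
```

```text
pos [462.  -93.7 191.8] yaw -8.34 shift [-2.000e-04  9.000e-04  4.312e-01] turn [-0.0001 -0.     -0.0006]
```

arm_command --increments '[[[0,0.001,0.07],[0,0,0],-1],[[0,0,0.08],[0,0,0],-1],[[0,0,0.08],[0,0,0],-1],[[0,0,0.08],[0,0,0],-1],[[0,0,0.07],[0,0,0],-1],[[0,0,0.04],[0,0,0],-1],[[0,0,0.012],[0,0,0],-1],[[0,0,0],[0,0,0],-1],[[0,0,0],[0,0,0],-1],[[0,0,0],[0,0,0],-1]]'

```text
time_s: 33.7
tcp_pos: [462.2, -93.9, 84.5]
tool_rot: [-3.142, -0.001, -0.145]
force: [0.2, -0.3, -1.5]
gripper_width: 13.4
grasp_force: 58.7
```

arm_command --increments '[[[0,0,0],[0,0,0],-1],[[0,0,0],[0,0,0],-1],[[0,0,0.006],[0,0,0],-1],[[0,0,0],[0,0,0],-1],[[0,0,0],[0,0,0],-1],[[0,0,0],[0,0,0],-1]]'

```text
time_s: 34.2
tcp_pos: [461.9, -93.9, 82.3]
tool_rot: [-3.142, 0.0, -0.146]
force: [-0.5, 0.6, -2.4]
gripper_width: 13.2
grasp_force: 58.7
```

arm_command --increments '[[[0,0,0.004],[0,0,0],-1],[[0,0,0],[0,0,0],-1],[[0,0,0],[0,0,0],-1]]'

```text
time_s: 34.45
tcp_pos: [462.0, -93.9, 82.0]
tool_rot: [-3.141, -0.001, -0.146]
force: [-3.4, 0.8, 20.9]
gripper_width: 13.5
grasp_force: 62.0
```

arm_command --increments '[[[0,0,0],[0,0,0],-0.4],[[0,0,0],[0,0,0],0.1],[[0,0,0],[0,0,0],0.6],[[0,0,0],[0,0,0],1],[[0,0,0],[0,0,0],1],[[0,0,0],[0,0,0],1],[[0,0,-0.06],[0,0,0],1],[[0,0,-0.1],[0,0,0],1],[[0,0,-0.1],[0,0,0],1],[[0,0,-0.1],[0,0,0],1]]'

```text
time_s: 35.28
tcp_pos: [461.6, -94.0, 172.4]
tool_rot: [-3.142, 0.001, -0.146]
force: [-0.5, 0.2, 1.2]
gripper_width: 85.4
grasp_force: 0.0
```

arm_command --increments '[[[0,0,-0.1],[0,0,0],1],[[0,0,-0.08],[0,0,0],1],[[0,0.1,0],[0,0,0],1],[[0,0.107,0],[0,0,0],1],[[0,0.107,0],[0,0,0],1],[[0,0.107,0],[0,0,0],1],[[0,0.107,0],[0,0,0],1],[[0,0.107,0],[0,0,0],1],[[0,0.107,0],[0,0,0],1],[[0,0.107,0],[0,0,0],1]]'

```text
time_s: 36.12
tcp_pos: [430.6, -305.2, 216.3]
tool_rot: [-3.141, 0.0, -0.146]
force: [0.1, 1.1, 0.2]
gripper_width: 85.3
grasp_force: 0.0
```

arm_command --increments '[[[0,0.107,0],[0,0,0],1],[[0,0.107,0],[0,0,0],1],[[0,0.107,0],[0,0,0],1],[[0,0.107,0],[0,0,0],1],[[0,0.107,0],[0,0,0],1],[[0,0.107,0],[0,0,0],1],[[0,0.107,0],[0,0,0],1],[[0,0,0],[0,0,0],1]]'

```text
time_s: 36.78
tcp_pos: [401.4, -493.6, 215.7]
tool_rot: [3.14, 0.001, -0.15]
force: [-2.6, 0.9, -0.6]
gripper_width: 85.5
grasp_force: 0.0
```

```bash
python3 - <<'E'
from m import *
a=snap('top');b=snap('scene')
A=cv2.resize(a['pixels'][130:305,155:455],None,fx=2.6,fy=1.6*2.6/1.6,interpolation=3)[:, :780]
H,S,V=hsv(a);br=(H>15)&(H<35)&(S>110)&(V>80)
for t in blobs(br,(215,200,270,275),2):print('brass',t[0],t[1],onplane(a,*t[0],20)[:2].round(1),onplane(a,*t[0],94)[:2].round(1))
g=(H>45)&(H<85)&(S>80)
for t in blobs(g,(330,220,390,290),3):print('green',t[0],t[1],onplane(a,*t[0],94)[:2].round(1),rect(a,t[2],94))
red=((H<8)|(H>172))&(S>120)
for t in blobs(red,(270,215,340,300),20): print('lens',t[0],t[1],rect(a,t[2],50))
bl=(a['pixels'][...,2].astype(int)-a['pixels'][...,0]>25)
B=cv2.resize(b['pixels'][95:255,185:400],None,fx=1.5,fy=1.5,interpolation=3)
out=np.zeros((600,800,3),np.uint8);out[:A.shape[0]-110+0,:780]=A[110:];y=A.shape[0]-110;out[y:y+B.shape[0],:B.shape[1]]=B[:600-y]
save('final',out);x0=B.shape[1]
u,v=proj(a,(647.5,-99,5));print(u,v,'post');
E
```

```text
brass [237.19047619 237.14285714] 21 [508.  118.2] [506.8 113.1]
brass [254.61111111 239.66666667] 18 [503.4  86.2] [502.7  83.9]
brass [242.41935484 247.4516129 ] 31 [489.1 108.5] [489.6 104.2]
brass [234.66666667 254.38888889] 18 [476.4 122.6] [478.  117.1]
brass [251.88888889 256.72222222] 18 [472.2  91. ] [474.2  88.3]
green [360.43902439 265.09756098] 41 [460.7 -93.5] ((460.8895263671875, -93.64450073242188), (6.394052028656006, 17.269371032714844), 81.27857971191406)
lens [299.74217586 255.91505216] 671 ((474.300048828125, 5.507604598999023), (46.181941986083984, 47.646522521972656), 82.05165100097656)
353.0283798843559 163.98881458960432 post
```

View pics/final.png

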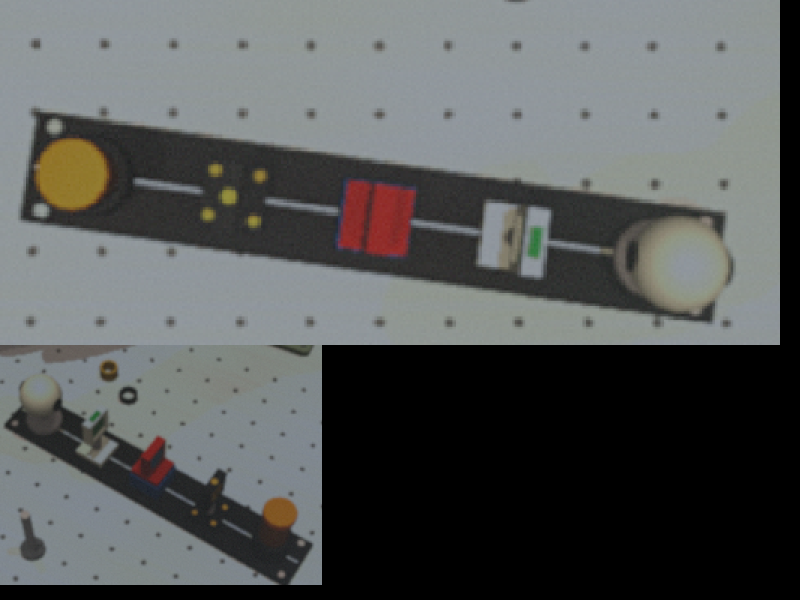

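All parts stand upright and square on the line. In the top view the iris is at (490.0, 104.5), the lens at (474.3, 5.5) and the filter at (460.7, −93.5), each within about 1 mm of its target. The post still stands in its place.

```bash
python3 -c "
from station import finish_job
print(finish_job())"
```

```text
the job is handed in; nothing more can be done
None
```

The beam line is set up and handed in: riser with the lens on top, iris and filter all stand on the centre line within about 1 mm of their targets, and the bare post was not disturbed.

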